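Shelve two parts cartons in the bench rack by height

TASK

Put the two shorter parts cartons away in the blue bench rack, each on the tier whose headroom suits its height: the low carton on the lower tier and the middle-height one on the upper tier. Stand each upright and square to the rack, slid in under the board above it and back against the blue stop strip. Leave the tallest carton, which fits neither tier, standing where it is.

Things in the scene. Friction and masses are not known exactly. Their poses are not given: they have to be found in the camera images.
- low_carton: Closed cardboard carton 110 long (own x) x 52 wide (own y) x 60 mm high, the lowest of the three cartons with this footprint, with a strip of pale tape along its top. It stands on the bench; origin at the centre of its underside, z up. About 0.2 kg. Either end may go first.
- tall_carton: Closed cardboard carton 110 long (own x) x 52 wide (own y) x 105 mm high, of middle height among the three; otherwise like the low one. It stands on the bench; origin at the centre of its underside, z up. About 0.3 kg. Either end may go first.
- oversize_carton: Closed cardboard carton 110 long (own x) x 52 wide (own y) x 155 mm high, the tallest of the three and too high for the rack; to be left alone. Origin at the centre of its underside, z up. About 0.45 kg.
- rack: Fixed stepped bench rack, grey boards 200 mm wide between blue posts, open at the front and sides, 222 mm high. Origin: middle of the lower deck's front edge, at bench height; x points level into the rack, away from its open front, z up. Posts stand outside the boards (y = +-100 to 112 mm), from x = 100 mm back, none above the roof; the upper deck's front pair ends at that deck.
- lower_tier (a point): Point on the lower deck where the low carton's underside centre belongs; rack axes. Rack x 95, z 12 mm. The deck's front edge is 95 mm before it, the front face of the blue stop strip (22 mm high) 55 mm behind. Overhead: a 6 mm board, underside 76 mm above the deck, from 5 mm behind this point back. So 60 mm of the stowed carton stays in the open.
- upper_tier (a point): Point on the upper deck (that same 6 mm board) where the middle carton's underside centre belongs; rack axes. Rack x 195, z 94 mm. The deck's front edge is 95 mm before it, the front face of the blue stop strip (22 mm high) 55 mm behind. Overhead: a 6 mm roof, underside 122 mm above the deck, from 5 mm behind this point back. So 60 mm of the stowed carton stays in the open.
Mind the look-alikes: they are no part of the job. Leave any red look-alike of the tall_carton alone.

How it is judged:
At the end, for the whole second after the job is handed in: Low carton on the lower tier, middle-height one on the upper: at rest, upright within 5 degrees, lengthwise square to the rack within 11, gap to the stop strip under 18 mm, within 70 mm of the rack's centre line; the tallest carton within 20 mm of where it stood (x of low_carton in the frame of lower_tier between -0.018 and 0.012 m and y of low_carton in the frame of lower_tier between -0.07 and 0.07 m and z of low_carton in the frame of lower_tier between -0.006 and 0.006 m and angle between the x axis of each of low_carton, tall_carton and the x axis of rack, either way round below 0.2 rad and angle between each of low_carton, tall_carton's own z axis and vertical below 0.1 rad and linear speed of each of low_carton, tall_carton below 0.02 m/s and x of tall_carton in the frame of upper_tier between -0.018 and 0.012 m and y of tall_carton in the frame of upper_tier between -0.07 and 0.07 m and z of tall_carton in the frame of upper_tier between -0.006 and 0.006 m and distance of oversize_carton from where it was at the start of the episode below 0.02 m); the robot touches nothing.
It fails at once if the tallest carton is shifted by more than 30 mm or tipped (distance of oversize_carton from where it was at the start of the episode above 0.03 m or angle between oversize_carton's own z axis and vertical above 0.3 rad).
It also fails if it takes over 59 s, if anything falls off the work surface, if the arm or the gripper's body presses on something with over 40 N, if the wrist force passes 120 N, or if a joint passes its speed limit or range.

ROBOT

A 7-joint arm with a two-finger parallel gripper is mounted at the origin on the work surface. World frame = base frame: x ahead of the robot, y to its left, z up, the work surface at z = 0. Lengths are in m, angles in rad, forces in N, time in s.
With the tool pointing down it reaches from about 0.4 to 0.85 m from the base axis. Payload 10.4 kg.
Tool frame: the origin (TCP) lies midway between the tips of the shut fingers; the grasp point (between the pads) lies 19 mm behind it; y points along the fingers, x is the direction in which the jaws open and shut, and the axes are right-handed (so a half turn about y gives the same grasp; the last joint's range is limited). The gripper opens to 87 mm and grips with 3 to 60 N. Pads are 19 mm wide; open, the fingers measure 117 mm over their backs; the gripper's body (75 mm by 190 mm) begins 51 mm behind the grasp point.
Start: joints at [1.232, 0.332, -0.065, 1.46, 0.022, 1.35, -0.088], TCP at [0.194, -0.594, 0.223] pointing down, gripper open.
Joint ranges: [-2.6, 2.6], [-0.5, 2.12], [-1.47, 1.34], [0.16, 2.42], [-1.27, 4.41], [0.06, 2.06], [-2.6, 2.6]. Speed limits (rad/s): [2.22, 2.22, 2.79, 2.79, 3.14, 3.14, 3.14].

INTERFACE

Orientations are given as a unit quaternion [x, y, z, w].
In Python, from bench import * gives the robot as it stands.
- The arm moves only by the tool jog_arm, never from a script. Its argument "commands" is a list of rows, each an object with "translation": the shift along the world's x, y, z in mm, a list of three; "twist": the turn about the world's z in rad. A call has 1 to 20 rows; each row shifts and turns the commanded pose from where the row before left it; what a row does not reach is not made up. A row lasts 1/10 s, in which the tool goes at most 50 mm and 8.59 degrees, less where a joint would pass 70% of its speed; a pose out of reach is approached as far as the arm can. A call is refused whole if a number of a shift passes 50 or a number of a turn 0.15, either way. A call with a gripper value outside its range is refused whole. "grip" is the closure, from 0 (fully open) to 1 (shut), set as the call begins (left out, the last holds). The fingers move at their own pace and stop on an object; "grip_force" is the grip in N (left out, the last holds). Time passes only in rows, so rows that do not move let the fingers close. It gives the time, the measured TCP pose, the force and the opening at its end, in the units of the state.
- read_state(): the state, without advancing time (a new reading comes with each control period).
- camera(name): name is "side" or "top" or "wrist"; returns a dict with "img" (420x560x3 uint8, red, green, blue), "fx", "fy", "cx", "cy" (pixels), "cam_to_world" (4x4, takes a point from camera to world coordinates). Camera axes: x right, y down, z forward; pixel columns grow to the right and rows downward; lengths in m; the calibration is good to about 2 mm. A picture is of the moment at which its call begins. There is no depth.
- close_job(): hands the job in, once; it reports no verdict.
The state is a dict: "time": time; "joint_positions": joint angles; "joint_vel": joint speeds; "joint_torque": joint torques, N m; "ee_pos": TCP position; "eef_rot": TCP orientation; "ft_force": force on the tool from outside, world axes, zero at the start; "torque": the same for the moment, N m; "width": finger opening in m.
Only numpy, scipy, OpenCV 4.12 (cv2) and the standard library are available. Lean on these libraries where they do the work, as an engineer would, in place of code of your own. Each camera call takes 0.05 s, during which the arm holds its last target.

## Working session

There is one attempt and no reset: what is moved stays moved. The work goes in short steps, Python scripts to look and compute and a tool call to move; the robot and the scene stay as the last step left them, time stands still between calls to the robot, and variables do not carry over. Pictures are saved under pics/ and viewed, and the job is handed in when it is done.

Besides the shell and the picture viewer there is one more tool, called after ">>>" by a JSON object that holds its "name" and its "arguments". jog_arm: Moves the arm, as the interface text tells. Its arguments: {"type":"object","properties":{"commands":{"type":"array"},"grip":{"type":"number"},"grip_force":{"type":"number"}},"required":["commands"]}

```bash
mkdir -p pics; ls; python3 - <<'E'
from bench import *
import cv2,pickle
print(read_state())
d={}
for n in ["side","top","wrist"]:
    c=camera(n); d[n]=c; cv2.imwrite(f"pics/{n}0.png",c["img"][:,:,::-1]); print(n,c["fx"],c["fy"],c["cx"],c["cy"],c["cam_to_world"])
pickle.dump(d,open("c0.pkl","wb"))
E
```

```text
pics
{'time': 0.0, 'joint_positions': array([ 1.23240403,  0.33287609, -0.06468707,  1.4609777 ,  0.02160768,
        1.34987723, -0.08850552]), 'joint_vel': array([ 0.00168022, -0.00033726, -0.00210628,  0.00109298, -0.00106183,
        0.00146087,  0.00024855]), 'joint_torque': array([ 5.74035676e-04, -6.23259044e+01,  2.49809457e-02, -3.89894986e+01,
       -6.13325089e-02,  3.97395494e-02,  9.39006713e-05]), 'ee_pos': array([ 0.19396683, -0.59372215,  0.2217339 ]), 'eef_rot': array([-0.57212523,  0.41558666, -0.41472927,  0.57267799]), 'ft_force': array([ 0.39033297,  0.1331989 , -0.13462944]), 'torque': array([-0.0291224 ,  0.02682224,  0.02015547]), 'width': 0.08754478829567733}
side 444.99568264677407 444.99568264677407 276.5234816837577 202.74277872680915 [[ 0.94029995 -0.2726256   0.20374318  0.31443073]
 [-0.34008198 -0.72900108  0.59405527 -0.61341744]
 [-0.01342568 -0.62787953 -0.77819474  0.89226848]
 [ 0.          0.          0.          1.        ]]
top 520.6123758998054 520.6123758998054 282.4352906738919 208.26449277507996 [[-0.02033469 -0.98366663  0.17884757  0.2997909 ]
 [-0.99976005  0.01854877 -0.01165244  0.00408962]
 [ 0.00814472 -0.1790416  -0.98380779  1.24775109]
 [ 0.          0.          0.          1.        ]]
wrist 315.9043404324189 315.9043404324189 280.79917156226026 206.31543040447414 [[ 0.31048914 -0.91736843 -0.24906157  0.26211835]
 [-0.95057477 -0.30020025 -0.0792933  -0.57042119]
 [-0.00202718  0.26137135 -0.96523619  0.38427793]
 [ 0.          0.          0.          1.        ]]
```

View pics/side0.png

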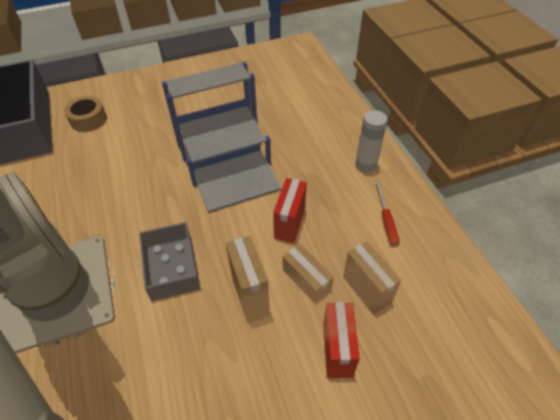

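View pics/top0.png

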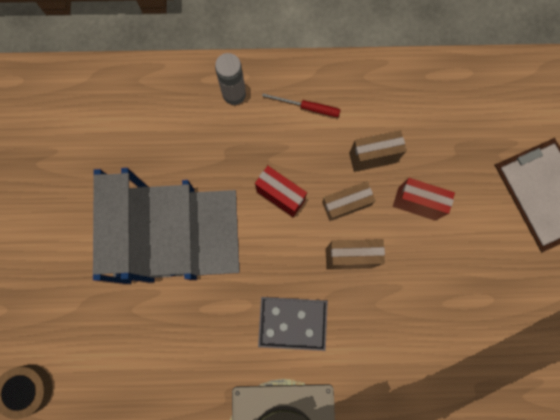

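View pics/wrist0.png

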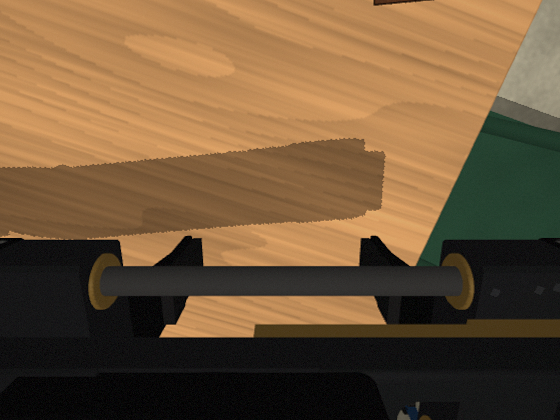

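The brown cartons in the top view are at (358,253), (349,200) and (380,149). In the side view the same three are at (248,275), (307,272) and (371,275). The two red ones are decoys. I'll enlarge the crops to tell them apart by height.

```bash
python3 - <<'E'
import cv2
a=cv2.imread("pics/side0.png")[220:330,215:410]; cv2.imwrite("pics/s_crop.png",cv2.resize(a,None,fx=4,fy=4,interpolation=cv2.INTER_CUBIC))
a=cv2.imread("pics/top0.png")[120:275,250:420]; cv2.imwrite("pics/t_crop.png",cv2.resize(a,None,fx=3.8,fy=3.8,interpolation=cv2.INTER_CUBIC))
a=cv2.imread("pics/top0.png")[160:290,85:250]; cv2.imwrite("pics/r_crop.png",cv2.resize(a,None,fx=4,fy=4,interpolation=cv2.INTER_CUBIC))
E
```

```text
(no output)
```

View pics/s_crop.png

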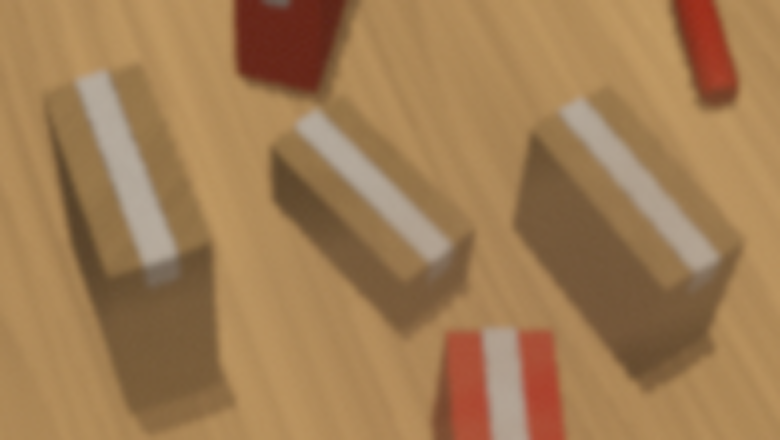

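View pics/t_crop.png

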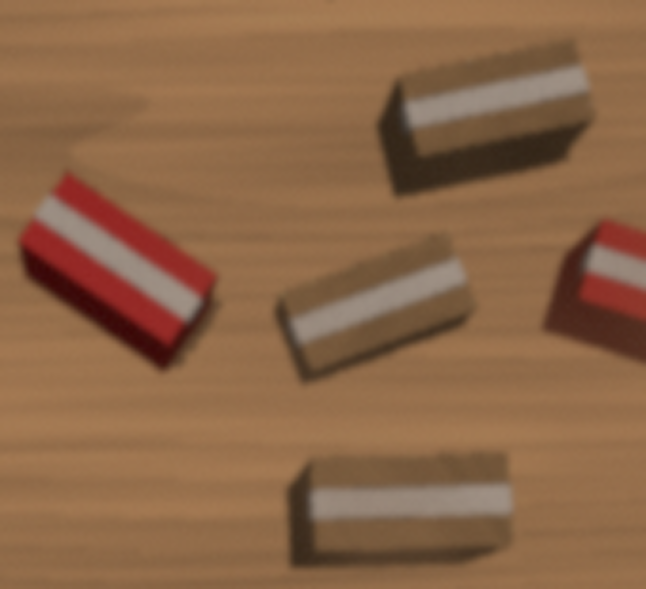

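View pics/r_crop.png

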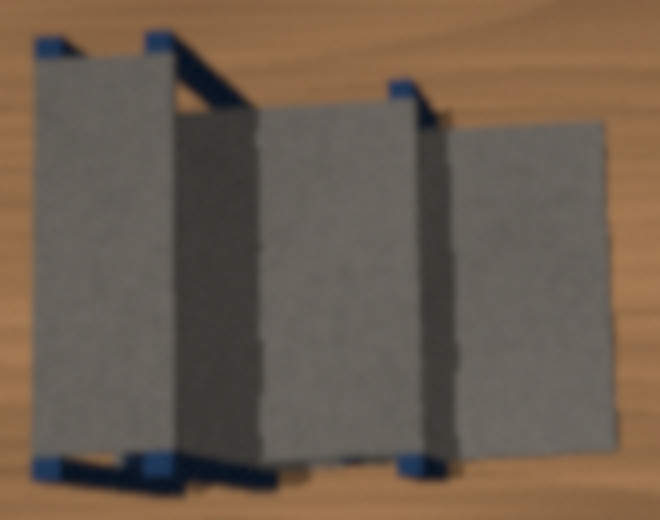

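```bash
cat > h.py <<'E'
import numpy as np,cv2
from scipy.optimize import least_squares
def proj(c,P):
    T=np.linalg.inv(c["cam_to_world"]); p=np.asarray(P)@T[:3,:3].T+T[:3,3]
    return np.c_[c["fx"]*p[:,0]/p[:,2]+c["cx"],c["fy"]*p[:,1]/p[:,2]+c["cy"]]
def pose(p,L,z0=0.):
    L=np.asarray(L,float); c,s=np.cos(p[2]),np.sin(p[2])
    return np.c_[p[0]+c*L[:,0]-s*L[:,1],p[1]+s*L[:,0]+c*L[:,1],L[:,2]+z0]
E
python3 - <<'E'
import pickle; from h import *
d=pickle.load(open("c0.pkl","rb"))
S=lambda a:np.array(a)/4+[215,220]; Tt=lambda a:np.array(a)/3.8+[250,120]
side={'A':S([(45,97),(140,65),(212,243),(108,277)]),'B':S([(273,150),(333,98),(474,234),(405,282)]),'C':S([(533,130),(608,88),(742,240),(670,290)])}
# order in side: backleft, backright, frontright, frontleft ; top order mapped: side backleft = top lower-left
top={'A':Tt([(308,552),(308,460),(505,453),(510,548)]),'B':Tt([(312,372),(278,300),(445,236),(470,310)]),'C':Tt([(420,155),(400,78),(575,40),(592,120)])}
# own frame: x along toward image right in top (-y world). 
for k in 'ABC':
  for h in (.06,.105,.155):
    L=[(-.055,-.026,h),(-.055,.026,h),(.055,.026,h),(.055,-.026,h)]
    def f(p): 
        P=pose(p,L); return np.r_[(proj(d['side'],P)-side[k]).ravel(),(proj(d['top'],P)-top[k]).ravel()]
    r=least_squares(f,[.4,-.2,-1.57]); print(k,h,r.x.round(4),np.sqrt(np.mean(r.fun**2)).round(2))
R=np.array([(603,123),(615,452),(415,100),(420,457),(175,53),(175,455)])/4+[85,160]
L=[(0,-.1,.012),(0,.1,.012),(.1,-.1,.094),(.1,.1,.094),(.2,-.1,.222),(.2,.1,.222)]
f=lambda p:(proj(d['top'],pose(p,L))-R).ravel()
r=least_squares(f,[.3,.1,1.57]); print('rack',r.x.round(4),r.fun.round(1).reshape(-1,2))
print(proj(d['side'],pose(r.x,L)).round())
from scipy.spatial.transform import Rotation as Rn
print(Rn.from_quat([-0.57212523,  0.41558666, -0.41472927,  0.57267799]).as_matrix().round(3))
E
```

```text
A 0.06 [ 0.4114 -0.147  -1.5643] 10.33
A 0.105 [ 0.4071 -0.1559 -1.565 ] 5.46
A 0.155 [ 0.4024 -0.1658 -1.566 ] 0.79
B 0.06 [ 0.5333 -0.1671 -1.2197] 1.04
B 0.105 [ 0.524  -0.1753 -1.2252] 5.42
B 0.155 [ 0.5138 -0.1843 -1.2324] 11.21
C 0.06 [ 0.6641 -0.231  -1.3664] 4.68
C 0.105 [ 0.6493 -0.2372 -1.3714] 0.75
C 0.155 [ 0.6329 -0.2442 -1.3779] 5.91
rack [0.4699 0.0986 1.6037] [[-0.1 -0. ]
 [ 0.1  0.6]
 [-0.1  0.3]
 [ 0.6 -0.3]
 [-0.3  0.4]
 [-0.2 -0.7]]
[[280. 188.]
 [206. 211.]
 [265. 140.]
 [190. 162.]
 [249.  77.]
 [171.  97.]]
[[ 0.311 -0.001  0.951]
 [-0.951  0.001  0.311]
 [-0.001 -1.    -0.   ]]
```

Every fit is clear (residual about 1 px):
- **Oversize:** (358,253) at (0.402,-0.166). Leave alone.
- **Low:** (349,200) at (0.533,-0.167).
- **Middle:** (380,149) at (0.649,-0.237).

The crops confirm these: brown, and each height fits at only one value. I'll take the middle carton first, because the gripper body wouldn't fit beside it when reaching for the low one. Next I'll check the red neighbours and move above the middle carton.

```bash
python3 - <<'E'
import pickle; from h import *
d=pickle.load(open("c0.pkl","rb"))
T=np.array(d['top']['cam_to_world'])
q=np.array([(68,172),(215,275),(180,345),(22,240),(600,220),(582,300)])/3.8+[250,120]
for u in q:
  r=T[:3,:3]@[(u[0]-d['top']['cx'])/d['top']['fx'],(u[1]-d['top']['cy'])/d['top']['fy'],1]
  print((T[:3,3]+r*(.105-T[2,3])/r[2]).round(3))
E
```

```text
[0.607 0.021 0.105]
[ 0.543 -0.064  0.105]
[ 0.501 -0.043  0.105]
[0.566 0.049 0.105]
[ 0.572 -0.294  0.105]
[ 0.524 -0.281  0.105]
```

>>> {"name": "jog_arm", "arguments": {"commands": [{"translation": [23, 16, 4], "twist": 0.073}, {"translation": [23, 16, 4], "twist": 0.073}, {"translation": [23, 16, 4], "twist": 0.073}, {"translation": [23, 16, 4], "twist": 0.073}, {"translation": [23, 16, 4], "twist": 0.073}, {"translation": [23, 16, 4], "twist": 0.073}, {"translation": [23, 16, 4], "twist": 0.073}, {"translation": [23, 16, 4], "twist": 0.073}, {"translation": [23, 16, 4], "twist": 0.073}, {"translation": [23, 16, 4], "twist": 0.073}, {"translation": [23, 16, 4], "twist": 0.073}, {"translation": [23, 16, 4], "twist": 0.073}, {"translation": [23, 16, 4], "twist": 0.073}, {"translation": [23, 16, 4], "twist": 0.073}, {"translation": [23, 16, 4], "twist": 0.073}, {"translation": [23, 16, 4], "twist": 0.073}, {"translation": [23, 16, 4], "twist": 0.073}, {"translation": [23, 16, 4], "twist": 0.073}, {"translation": [23, 16, 4], "twist": 0.073}, {"translation": [0, 0, 0], "twist": 0.06}], "grip": 0}}

```text
time: 2.15
ee_pos: [0.6347, -0.2849, 0.2983]
eef_rot: [-0.702, -0.072, 0.071, 0.705]
ft_force: [0.4, -0.0, -0.7]
width: 0.087
```

>>> {"name": "jog_arm", "arguments": {"commands": [{"translation": [22, 10, -20], "twist": 0}, {"translation": [0, 0, -20], "twist": 0}, {"translation": [0, 0, 0], "twist": 0}]}}

```text
time: 2.45
ee_pos: [0.653, -0.2784, 0.2551]
eef_rot: [-0.703, -0.067, 0.071, 0.705]
ft_force: [0.7, 0.2, 0.1]
width: 0.087
```

```bash
python3 - <<'E'
from bench import *
import cv2; from h import *
s=read_state(); print(s['ee_pos'],s['eef_rot'],s['joint_positions'].round(2))
c=camera("wrist"); im=c["img"][:,:,::-1].copy()
p=(.6493,-.2372,-1.3714); h=.105
P=pose(p,[(-.055,-.026,h),(-.055,.026,h),(.055,.026,h),(.055,-.026,h)])
cv2.polylines(im,[proj(c,P).round().astype(np.int32)],True,(255,0,0),1)
cv2.imwrite("pics/w1.png",im)
E
```

```text
[ 0.65301789 -0.2784118   0.25506263] [-0.7027379  -0.06743225  0.0705779   0.70472058] [ 0.63  0.56 -0.48  1.11  0.25  1.52  0.4 ]
```

View pics/w1.png

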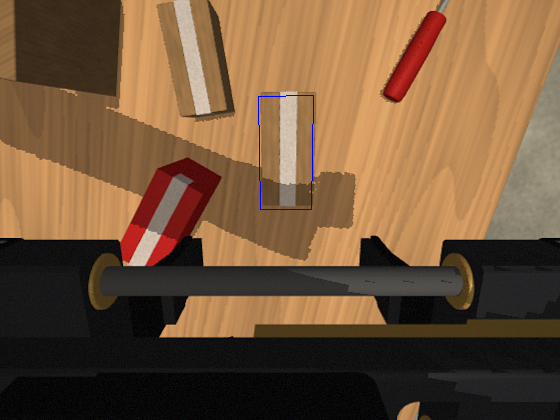

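The wrist view shows the middle carton at (286,150), aligned with the projected outline. The red decoy is at (180,205), clear of the left finger. Descending now.

>>> {"name": "jog_arm", "arguments": {"commands": [{"translation": [2, 2, -25], "twist": 0.005}, {"translation": [2, 2, -25], "twist": 0}, {"translation": [0, 0, -25], "twist": 0}, {"translation": [0, 0, -25], "twist": 0}, {"translation": [0, 0, -25], "twist": 0}, {"translation": [0, 0, -25], "twist": 0}, {"translation": [0, 0, -20], "twist": 0}, {"translation": [0, 0, -15], "twist": 0}, {"translation": [0, 0, -10], "twist": 0}, {"translation": [0, 0, 0], "twist": 0}]}}

```text
time: 3.5
ee_pos: [0.6568, -0.2762, 0.0629]
eef_rot: [-0.704, -0.069, 0.07, 0.704]
ft_force: [0.7, 0.4, 0.6]
width: 0.0868
```

>>> {"name": "jog_arm", "arguments": {"commands": [{"translation": [0, 0, 0], "twist": 0}, {"translation": [0, 0, 0], "twist": 0}, {"translation": [0, 0, 0], "twist": 0}, {"translation": [0, 0, 0], "twist": 0}, {"translation": [0, 0, 0], "twist": 0}, {"translation": [0, 0, 0], "twist": 0}, {"translation": [0, 0, 0], "twist": 0}, {"translation": [0, 0, 0], "twist": 0}], "grip": 1, "grip_force": 50}}

```text
time: 4.3
ee_pos: [0.6574, -0.2762, 0.0639]
eef_rot: [0.704, 0.07, -0.069, -0.704]
ft_force: [1.4, 0.0, 1.3]
width: 0.052
```

>>> {"name": "jog_arm", "arguments": {"commands": [{"translation": [0, 0, 8], "twist": 0}, {"translation": [0, 0, 15], "twist": 0}, {"translation": [0, 0, 25], "twist": 0}, {"translation": [0, 0, 35], "twist": 0}, {"translation": [0, 0, 35], "twist": 0}, {"translation": [0, 0, 35], "twist": 0}, {"translation": [0, 0, 30], "twist": 0}, {"translation": [0, 0, 10], "twist": 0}, {"translation": [0, 0, 0], "twist": 0}]}}

```text
time: 5.2
ee_pos: [0.6577, -0.2761, 0.2584]
eef_rot: [0.704, 0.07, -0.069, -0.703]
ft_force: [0.2, -0.1, -3.1]
width: 0.0515
```

```bash
python3 - <<'E'
from bench import *
import cv2
c=camera("side"); cv2.imwrite("pics/s2.png",c["img"][:,:,::-1])
E
```

```text
(no output)
```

View pics/s2.png

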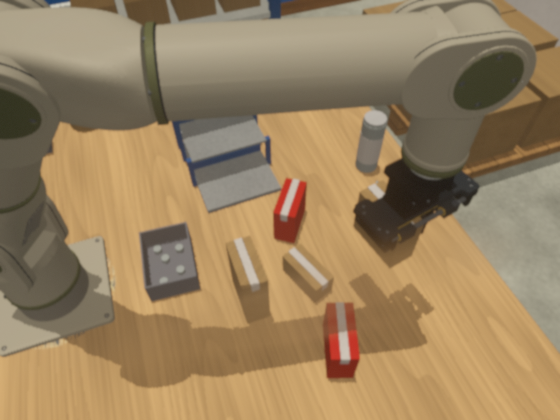

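The side view shows the middle carton held by the gripper at about (385,205), lifted clear. Now I'll carry it to the front of the upper tier.

>>> {"name": "jog_arm", "arguments": {"commands": [{"translation": [-6, 12, 0], "twist": -0.008}, {"translation": [-12, 24, 0], "twist": -0.008}, {"translation": [-12, 24, 0], "twist": -0.008}, {"translation": [-12, 24, 0], "twist": -0.008}, {"translation": [-12, 24, 0], "twist": -0.008}, {"translation": [-12, 24, 0], "twist": -0.008}, {"translation": [-12, 24, 0], "twist": -0.008}, {"translation": [-12, 24, 0], "twist": -0.008}, {"translation": [-12, 24, 0], "twist": -0.008}, {"translation": [-12, 24, 0], "twist": -0.008}, {"translation": [-12, 24, 0], "twist": -0.008}, {"translation": [-12, 24, 0], "twist": -0.008}, {"translation": [-12, 24, 0], "twist": -0.008}, {"translation": [-12, 24, 0], "twist": -0.008}, {"translation": [-12, 24, 0], "twist": -0.008}, {"translation": [-12, 24, 0], "twist": -0.008}, {"translation": [-12, 24, 0], "twist": -0.008}, {"translation": [-12, 24, 0], "twist": -0.008}, {"translation": [-12, 24, 0], "twist": -0.008}, {"translation": [-6, 12, 0], "twist": -0.008}]}}

```text
time: 7.25
ee_pos: [0.427, 0.1815, 0.2548]
eef_rot: [0.707, 0.013, -0.015, -0.707]
ft_force: [0.0, -0.3, -2.9]
width: 0.0518
```

>>> {"name": "jog_arm", "arguments": {"commands": [{"translation": [0, 0, 0], "twist": -0.008}, {"translation": [0, 0, 0], "twist": 0}]}}

```text
time: 7.45
ee_pos: [0.4288, 0.1789, 0.2554]
eef_rot: [0.707, 0.009, -0.011, -0.707]
ft_force: [-0.5, -0.3, -2.4]
width: 0.0516
```

```bash
python3 - <<'E'
from bench import *
import cv2; from h import *
from scipy.spatial.transform import Rotation as Rn
s=read_state(); print(s['ee_pos'],s['eef_rot'],s['joint_positions'].round(2))
X=Rn.from_quat(s['eef_rot']).as_matrix(); yaw=np.arctan2(X[1,0],X[0,0]); print(X.round(3),yaw)
u=np.array([np.cos(1.6037),np.sin(1.6037)]); v=np.array([-u[1],u[0]])
g=s['ee_pos'][:2]-[.4699,.0986]; print("rack xy of tcp",g@u,g@v)
for n in("side","top","wrist"):
  c=camera(n); cv2.imwrite(f"pics/{n}3.png",c["img"][:,:,::-1])
E
```

```text
[0.42880047 0.17890132 0.25535417] [ 0.70733479  0.00943509 -0.01069029 -0.70673489] [ 0.33 -0.   -0.81  1.78 -0.    1.37 -0.45]
[[ 1.    -0.002 -0.028]
 [ 0.028 -0.001  1.   ]
 [-0.002 -1.    -0.001]] 0.028461813514600604
rack xy of tcp 0.08160993706258236 0.03843555032789424
```

View pics/side3.png

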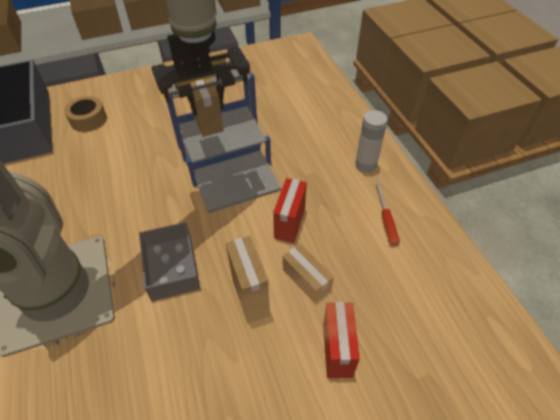

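View pics/wrist3.png

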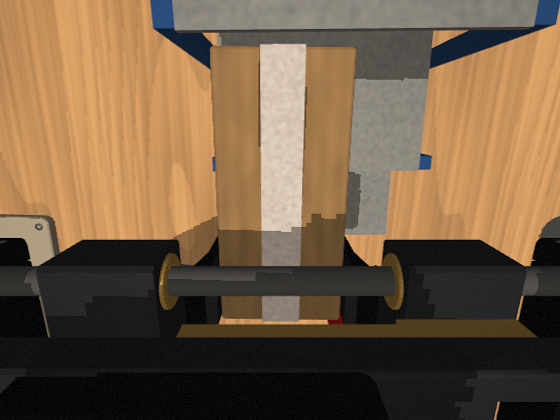

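View pics/top3.png

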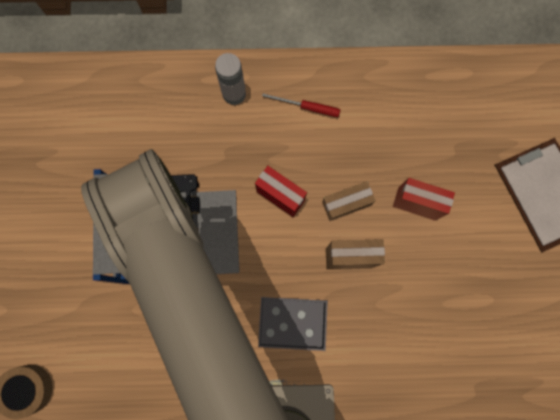

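The carton is held level. In the wrist view its far top edge is at row 47, just short of the roof's front edge at row 28. I'll check the model against this picture.

```bash
cat > chk.py <<'E'
from bench import *
import cv2,sys; from h import *
def chk(name,out,off,tz,hh,rack=(.4699,.0986,1.6037),cam="wrist"):
  from scipy.spatial.transform import Rotation as Rn
  s=read_state(); X=Rn.from_quat(s['eef_rot']).as_matrix(); yaw=np.arctan2(X[1,2],X[0,2])
  c=camera(cam); im=c["img"][:,:,::-1].copy()
  def poly(P,col): cv2.polylines(im,[proj(c,P).round().astype(np.int32)],True,col,1)
  e=s['ee_pos']; cx=e[:2]+off*np.array([np.cos(yaw),np.sin(yaw)])
  if hh: poly(pose((*cx,yaw),[(a*.055,b*.026,hh) for a,b in((-1,-1),(-1,1),(1,1),(1,-1))],e[2]-tz),(255,0,0))
  poly(pose(rack,[(.2,-.1,.222),(.2,.1,.222),(.26,.1,.222),(.26,-.1,.222)]),(0,255,0))
  poly(pose(rack,[(.1,-.1,.094),(.1,.1,.094),(.25,.1,.094),(.25,-.1,.094)]),(0,255,255))
  poly(pose(rack,[(0,-.1,.012),(0,.1,.012),(.1,.1,.012),(.1,-.1,.012)]),(255,0,255))
  cv2.imwrite(out,im)
  u=np.array([np.cos(rack[2]),np.sin(rack[2])]); v=np.array([-u[1],u[0]])
  g=e[:2]-rack[:2]; print("t",s['time'],"tcp",e.round(4),"rack xy tcp",(g@u).round(4),(g@v).round(4),"dyaw",yaw-rack[2],"F",s['ft_force'],s['width'])
E
python3 -c "
from chk import *
chk('w','pics/w4.png',.040,.064,.105)"
```

```text
t 7.6 tcp [0.4294 0.1787 0.256 ] rack xy tcp 0.0814 0.0378 dyaw -0.005546502458719793 F [-0.69771491 -0.80567411 -3.3612197 ] 0.05157156973359074
```

View pics/w4.png

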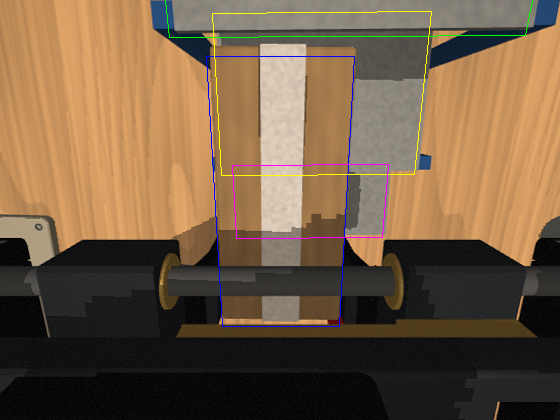

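The model matches within 3–4 mm: the carton and the rack both sit slightly further out than predicted, by the same amount. Descending, then sliding in.

>>> {"name": "jog_arm", "arguments": {"commands": [{"translation": [0, 0, -15], "twist": 0.005}, {"translation": [0, 0, -20], "twist": 0}, {"translation": [0, 0, -20], "twist": 0}, {"translation": [0, 0, -20], "twist": 0}, {"translation": [0, 0, -14], "twist": 0}, {"translation": [0, 0, 0], "twist": 0}, {"translation": [0, 0, 0], "twist": 0}]}}

```text
time: 8.35
ee_pos: [0.4294, 0.1799, 0.168]
eef_rot: [-0.707, -0.012, 0.012, 0.707]
ft_force: [-1.2, 0.5, -2.2]
width: 0.0518
```

```bash
python3 -c "
from chk import *
chk('w','pics/w5.png',.040,.064,.105)
chk('w','pics/s5.png',.040,.064,.105,cam='side')
im=cv2.imread('pics/s5.png')[30:230,140:340]; cv2.imwrite('pics/s5c.png',cv2.resize(im,None,fx=3,fy=3))"
```

```text
t 8.35 tcp [0.4294 0.1799 0.168 ] rack xy tcp 0.0826 0.0378 dyaw 0.0009076292018082022 F [-1.15190138  0.48344964 -2.22652268] 0.05180585444018213
t 8.4 tcp [0.4297 0.1801 0.1684] rack xy tcp 0.0827 0.0375 dyaw 0.0009415707429776266 F [-0.05534617 -0.22269718 -2.31941329] 0.05193550181154208
```

View pics/w5.png

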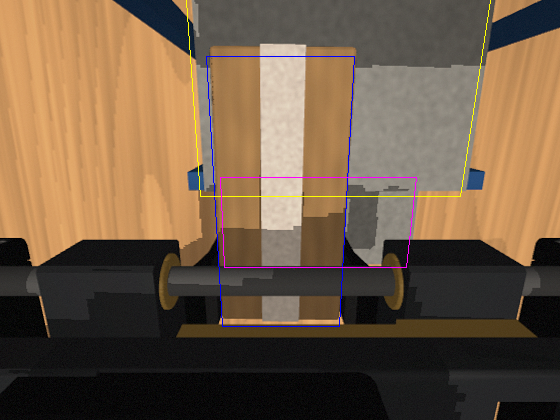

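View pics/s5c.png

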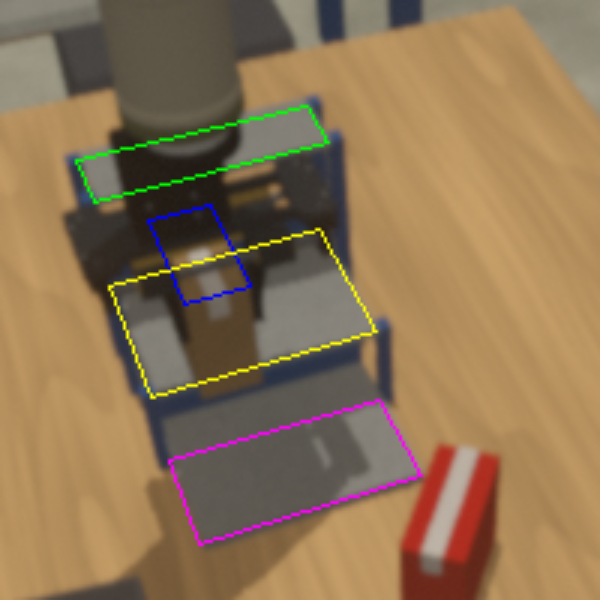

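>>> {"name": "jog_arm", "arguments": {"commands": [{"translation": [0, 8, 0], "twist": 0}, {"translation": [-1, 12, 0], "twist": 0}, {"translation": [0, 12, 0], "twist": 0}, {"translation": [-1, 12, 0], "twist": 0}, {"translation": [0, 10, 0], "twist": 0}, {"translation": [0, 7, 0], "twist": 0}, {"translation": [0, 4, 0], "twist": 0}, {"translation": [0, 0, 0], "twist": 0}, {"translation": [0, 0, 0], "twist": 0}]}}

```text
time: 9.35
ee_pos: [0.4272, 0.2446, 0.1675]
eef_rot: [0.707, 0.012, -0.012, -0.707]
ft_force: [-0.3, 0.8, -2.4]
width: 0.052
```

```bash
python3 -c "
from chk import *
chk('w','pics/w6.png',.040,.064,.105)
"
```

```text
t 9.35 tcp [0.4272 0.2446 0.1675] rack xy tcp 0.1473 0.0379 dyaw 0.0008069292171717368 F [-0.30689488  0.82307263 -2.38602868] 0.05196598061092719
```

View pics/w6.png

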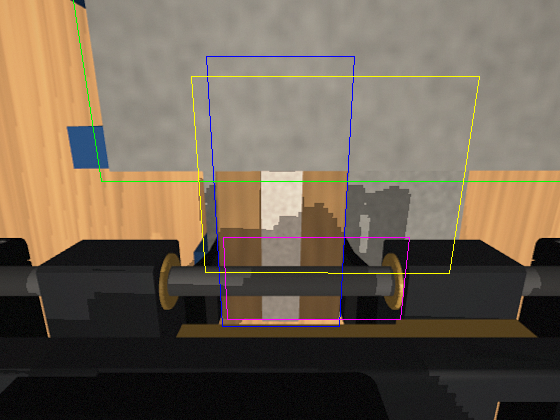

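The carton is under the roof with no contact. The roof edge shows at row 170, which fits a carton centre near rack x 187. I'll lower it onto the deck.

>>> {"name": "jog_arm", "arguments": {"commands": [{"translation": [0, 0, -3], "twist": 0}, {"translation": [0, 0, -3], "twist": 0}, {"translation": [0, 0, 0], "twist": 0}, {"translation": [0, 0, 0], "twist": 0}]}}

```text
time: 9.8
ee_pos: [0.4271, 0.2448, 0.1614]
eef_rot: [0.707, 0.012, -0.012, -0.707]
ft_force: [-0.3, -0.4, -3.2]
width: 0.0516
```

>>> {"name": "jog_arm", "arguments": {"commands": [{"translation": [0, 0, -2], "twist": 0}, {"translation": [0, 0, 0], "twist": 0}, {"translation": [0, 0, 0], "twist": 0}]}}

```text
time: 10.1
ee_pos: [0.4271, 0.2449, 0.1596]
eef_rot: [-0.707, -0.012, 0.012, 0.707]
ft_force: [-0.4, 0.6, -2.2]
width: 0.0518
```

>>> {"name": "jog_arm", "arguments": {"commands": [{"translation": [0, 0, -1], "twist": 0}, {"translation": [0, 0, -1], "twist": 0}, {"translation": [0, 0, 0], "twist": 0}, {"translation": [0, 0, 0], "twist": 0}]}}

```text
time: 10.5
ee_pos: [0.4272, 0.2449, 0.1577]
eef_rot: [0.707, 0.012, -0.012, -0.707]
ft_force: [-0.4, -0.6, 0.7]
width: 0.0516
```

It has touched down: Fz rose by about 3 N. Small nudge toward the strip, release, then back out.

>>> {"name": "jog_arm", "arguments": {"commands": [{"translation": [0, 2, 0], "twist": 0}, {"translation": [0, 2, 0], "twist": 0}, {"translation": [0, 0, 0], "twist": 0}, {"translation": [0, 0, 0], "twist": 0}]}}

```text
time: 10.9
ee_pos: [0.4274, 0.2492, 0.1577]
eef_rot: [-0.707, -0.012, 0.012, 0.707]
ft_force: [0.2, -2.2, 1.9]
width: 0.0516
```

>>> {"name": "jog_arm", "arguments": {"commands": [{"translation": [0, 0, 0], "twist": 0}, {"translation": [0, 0, 0], "twist": 0}, {"translation": [0, 0, 0], "twist": 0}, {"translation": [0, 0, 0], "twist": 0}, {"translation": [0, 0, 0], "twist": 0}, {"translation": [0, 0, 0], "twist": 0}], "grip": 0}}

```text
time: 11.5
ee_pos: [0.4271, 0.2489, 0.1576]
eef_rot: [-0.707, -0.012, 0.012, 0.707]
ft_force: [-0.7, -0.5, 0.6]
width: 0.0856
```

>>> {"name": "jog_arm", "arguments": {"commands": [{"translation": [0, -6, 1], "twist": 0}, {"translation": [0, -15, 0], "twist": 0}, {"translation": [0, -20, 0], "twist": 0}, {"translation": [0, -25, 0], "twist": 0}, {"translation": [0, -25, 15], "twist": 0}, {"translation": [0, -25, 20], "twist": 0}, {"translation": [0, -15, 20], "twist": 0}, {"translation": [0, 0, 0], "twist": 0}, {"translation": [0, 0, 0], "twist": 0}]}}

```text
time: 12.4
ee_pos: [0.4272, 0.1177, 0.2136]
eef_rot: [0.707, 0.012, -0.011, -0.707]
ft_force: [0.2, -0.2, -0.3]
width: 0.0872
```

```bash
python3 -c "
from chk import *
chk('w','pics/w7.png',0,0,0)
chk('w','pics/s7.png',0,0,0,cam='side')
im=cv2.imread('pics/s7.png')[30:230,140:340]; cv2.imwrite('pics/s7c.png',cv2.resize(im,None,fx=3,fy=3))"
```

```text
t 12.4 tcp [0.4272 0.1177 0.2136] rack xy tcp 0.0205 0.042 dyaw 0.00023593689728040879 F [ 0.17768612 -0.24253062 -0.25009556] 0.08718085110125333
t 12.45 tcp [0.4268 0.1182 0.2131] rack xy tcp 0.021 0.0424 dyaw 0.0014194666985438698 F [-0.42695288  0.47604396  0.22390159] 0.08664998985482793
```

View pics/w7.png

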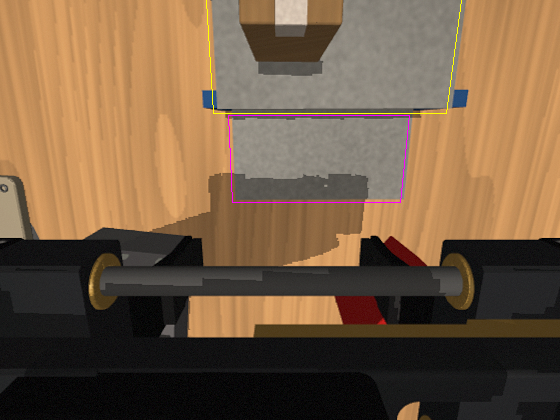

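View pics/s7c.png

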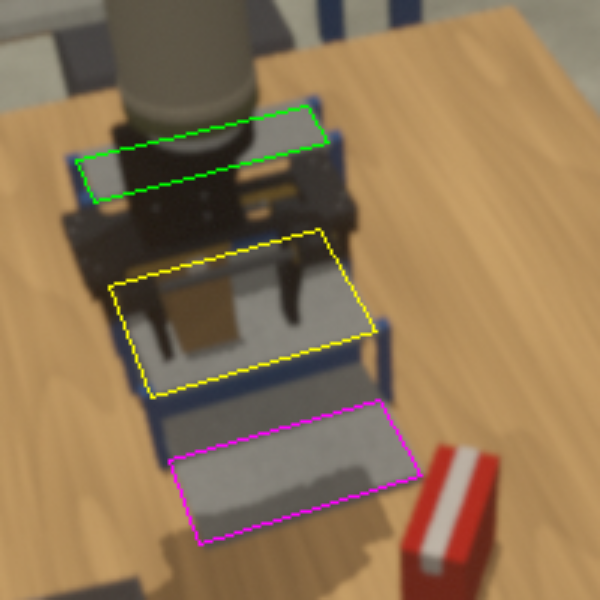

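The middle carton stands square on the upper deck at (290,30) in the wrist view. Its front-bottom edge is well behind the deck's front edge. On to the low carton.

>>> {"name": "jog_arm", "arguments": {"commands": [{"translation": [5, -10, 15], "twist": 0.02}, {"translation": [9, -23, 15], "twist": 0.025}, {"translation": [9, -23, 15], "twist": 0.025}, {"translation": [9, -23, 0], "twist": 0.025}, {"translation": [9, -23, 0], "twist": 0.025}, {"translation": [9, -23, 0], "twist": 0.025}, {"translation": [9, -23, 0], "twist": 0.025}, {"translation": [9, -23, 0], "twist": 0.025}, {"translation": [9, -23, 0], "twist": 0.025}, {"translation": [9, -23, 0], "twist": 0.025}, {"translation": [9, -23, 0], "twist": 0.025}, {"translation": [9, -23, 0], "twist": 0.025}, {"translation": [9, -23, 0], "twist": 0.023}, {"translation": [6, -23, 0], "twist": 0}, {"translation": [0, -12, 0], "twist": 0}, {"translation": [0, 0, 0], "twist": 0}, {"translation": [0, 0, 0], "twist": 0}]}}

```text
time: 14.2
ee_pos: [0.5461, -0.2016, 0.2582]
eef_rot: [-0.696, -0.124, 0.124, 0.696]
ft_force: [-0.5, 0.4, -0.5]
width: 0.0867
```

```bash
python3 - <<'E'
from bench import *
import cv2; from h import *
s=read_state(); 
from scipy.spatial.transform import Rotation as Rn
X=Rn.from_quat(s['eef_rot']).as_matrix(); print(s['ee_pos'],np.arctan2(X[1,0],X[0,0]))
c=camera("wrist"); im=c["img"][:,:,::-1].copy()
p=(.5333,-.1671,-1.2197); h=.06
P=pose(p,[(-.055,-.026,h),(-.055,.026,h),(.055,.026,h),(.055,-.026,h)])
cv2.polylines(im,[proj(c,P).round().astype(np.int32)],True,(255,0,0),1)
cv2.imwrite("pics/w8.png",im)
c=camera("top"); cv2.imwrite("pics/top8.png",c["img"][:,:,::-1])
E
```

```text
[ 0.54610161 -0.20163165  0.25819105] 0.3531703178793632
```

View pics/w8.png

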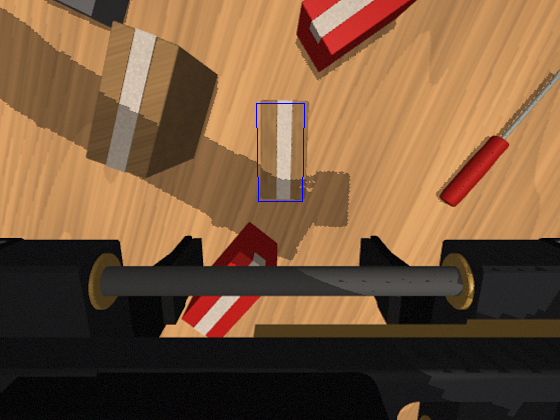

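View pics/top8.png

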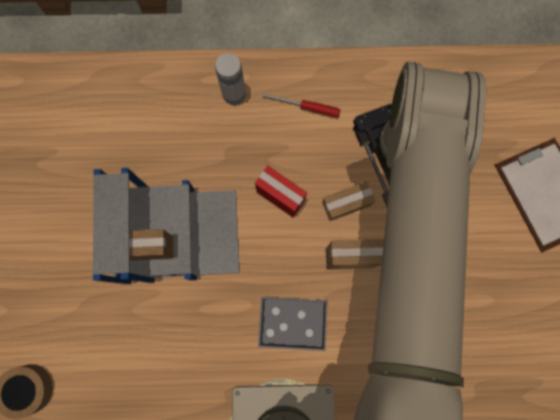

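The low carton at (283,150) sits within about 2 px of the prediction. The tallest carton is at (150,100), roughly 16 mm from where the gripper body will come down, so I'll shift 3 mm away from it. Descending.

>>> {"name": "jog_arm", "arguments": {"commands": [{"translation": [3, 1, -25], "twist": 0}, {"translation": [0, 0, -30], "twist": 0}, {"translation": [0, 0, -30], "twist": 0}, {"translation": [0, 0, -30], "twist": 0}, {"translation": [0, 0, -30], "twist": 0}, {"translation": [0, 0, -30], "twist": 0}, {"translation": [0, 0, -25], "twist": 0}, {"translation": [0, 0, -20], "twist": 0}, {"translation": [0, 0, -12], "twist": 0}, {"translation": [0, 0, 0], "twist": 0}, {"translation": [0, 0, 0], "twist": 0}]}}

```text
time: 15.4
ee_pos: [0.5497, -0.2018, 0.0275]
eef_rot: [0.696, 0.124, -0.124, -0.696]
ft_force: [0.5, -0.4, 0.5]
width: 0.087
```

>>> {"name": "jog_arm", "arguments": {"commands": [{"translation": [0, 0, 0], "twist": 0}, {"translation": [0, 0, 0], "twist": 0}, {"translation": [0, 0, 0], "twist": 0}, {"translation": [0, 0, 0], "twist": 0}, {"translation": [0, 0, 0], "twist": 0}, {"translation": [0, 0, 0], "twist": 0}, {"translation": [0, 0, 0], "twist": 0}, {"translation": [0, 0, 0], "twist": 0}], "grip": 1, "grip_force": 50}}

```text
time: 16.2
ee_pos: [0.5492, -0.2021, 0.0267]
eef_rot: [0.696, 0.124, -0.124, -0.696]
ft_force: [-0.9, 0.2, 0.8]
width: 0.0519
```

>>> {"name": "jog_arm", "arguments": {"commands": [{"translation": [0, 0, 8], "twist": 0}, {"translation": [0, 0, 15], "twist": 0}, {"translation": [0, 0, 25], "twist": 0}, {"translation": [0, 0, 35], "twist": 0}, {"translation": [0, 0, 35], "twist": 0}, {"translation": [0, 0, 35], "twist": 0}, {"translation": [0, 0, 30], "twist": 0}, {"translation": [0, 0, 10], "twist": 0}, {"translation": [0, 0, 0], "twist": 0}, {"translation": [0, 0, 0], "twist": 0}]}}

```text
time: 17.2
ee_pos: [0.5485, -0.202, 0.2182]
eef_rot: [-0.696, -0.123, 0.124, 0.696]
ft_force: [-0.4, 0.6, -2.9]
width: 0.0517
```

```bash
python3 -c "
from chk import *
chk('w','pics/w9.png',.038,.028,.06)
"
```

```text
t 17.2 tcp [ 0.5485 -0.202   0.2182] rack xy tcp -0.303 -0.0686 dyaw 0.31915243800262116 F [-0.43463242  0.63672176 -2.89445167] 0.05169183221183559
```

View pics/w9.png

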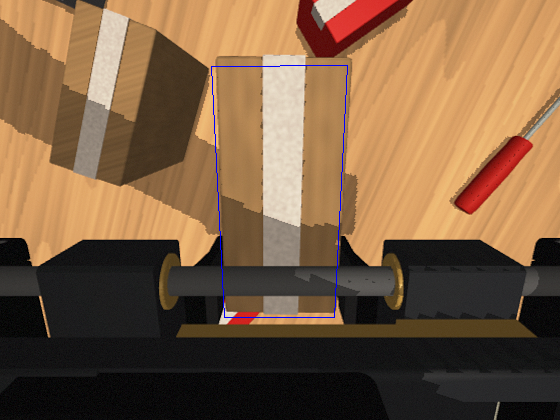

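The low carton is held level; its top spans rows 57–312, with the same 3 mm offset as before. Carrying it to above the lower deck on the other side of the centre line, so the wrist camera stays clear of the upper carton.

>>> {"name": "jog_arm", "arguments": {"commands": [{"translation": [-1, 10, 0], "twist": -0.01}, {"translation": [-2, 20, 0], "twist": -0.02}, {"translation": [-2, 20, 0], "twist": -0.02}, {"translation": [-2, 20, 0], "twist": -0.02}, {"translation": [-2, 20, 0], "twist": -0.02}, {"translation": [-2, 20, 0], "twist": -0.02}, {"translation": [-2, 20, 0], "twist": -0.02}, {"translation": [-2, 20, 0], "twist": -0.02}, {"translation": [-2, 20, 0], "twist": -0.02}, {"translation": [-2, 20, 0], "twist": -0.02}, {"translation": [-2, 20, 0], "twist": -0.02}, {"translation": [-2, 20, 0], "twist": -0.02}, {"translation": [-2, 20, 0], "twist": -0.02}, {"translation": [-2, 20, 0], "twist": -0.02}, {"translation": [-2, 20, 0], "twist": -0.02}, {"translation": [-2, 9, 0], "twist": -0.02}, {"translation": [-2, 0, 0], "twist": -0.009}, {"translation": [0, 0, 0], "twist": 0}, {"translation": [0, 0, 0], "twist": 0}]}}

```text
time: 19.15
ee_pos: [0.516, 0.096, 0.2192]
eef_rot: [0.707, 0.011, -0.012, -0.707]
ft_force: [0.4, -0.5, -2.0]
width: 0.0514
```

```bash
python3 -c "
from chk import *
chk('w','pics/w10.png',.041,.028,.06)
"
```

```text
t 19.15 tcp [0.516  0.096  0.2192] rack xy tcp -0.0041 -0.046 dyaw -0.0006844087571686863 F [ 0.40892304 -0.50376159 -2.02675522] 0.05141977536459456
```

View pics/w10.png

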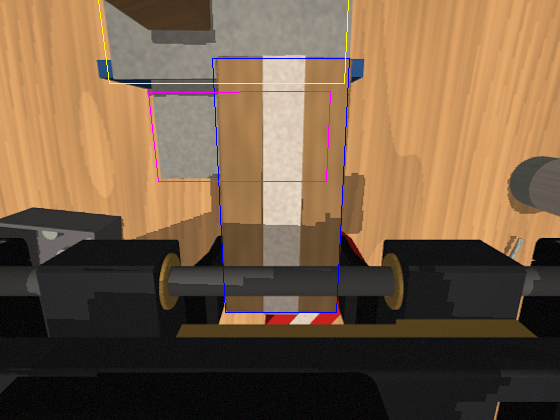

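>>> {"name": "jog_arm", "arguments": {"commands": [{"translation": [0, 0, -15], "twist": 0}, {"translation": [0, 0, -25], "twist": 0}, {"translation": [0, 0, -25], "twist": 0}, {"translation": [0, 0, -25], "twist": 0}, {"translation": [0, 0, -25], "twist": 0}, {"translation": [0, 0, -25], "twist": 0}, {"translation": [0, 0, -20], "twist": 0}, {"translation": [0, 0, -12], "twist": 0}, {"translation": [0, 0, 0], "twist": 0}, {"translation": [0, 0, 0], "twist": 0}]}}

```text
time: 20.2
ee_pos: [0.5164, 0.0969, 0.0479]
eef_rot: [-0.707, -0.012, 0.012, 0.707]
ft_force: [-0.5, 0.6, -1.8]
width: 0.0515
```

```bash
python3 -c "
from chk import *
chk('w','pics/w11.png',.041,.028,.06)
"
```

```text
t 20.2 tcp [0.5164 0.0969 0.0479] rack xy tcp -0.0032 -0.0464 dyaw -1.254483949564289e-05 F [-0.49195217  0.56011042 -1.84157849] 0.0515361769123464
```

View pics/w11.png

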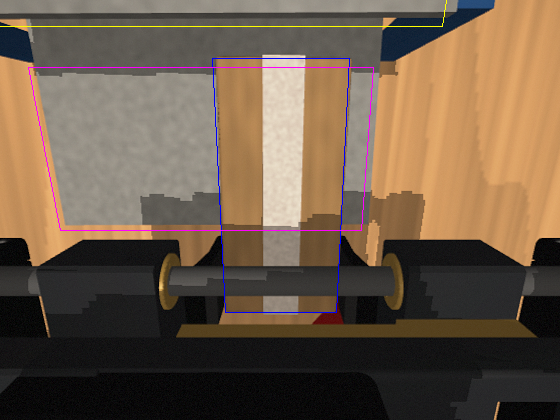

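>>> {"name": "jog_arm", "arguments": {"commands": [{"translation": [0, 8, 0], "twist": 0}, {"translation": [-1, 12, 0], "twist": 0}, {"translation": [0, 12, 0], "twist": 0}, {"translation": [-1, 10, 0], "twist": 0}, {"translation": [0, 7, 0], "twist": 0}, {"translation": [0, 3, 0], "twist": 0}, {"translation": [0, 0, 0], "twist": 0}, {"translation": [0, 0, 0], "twist": 0}]}}

```text
time: 21.05
ee_pos: [0.5142, 0.1485, 0.0475]
eef_rot: [0.707, 0.012, -0.012, -0.707]
ft_force: [-0.4, -0.2, -1.5]
width: 0.0515
```

>>> {"name": "jog_arm", "arguments": {"commands": [{"translation": [0, 0, -2], "twist": 0}, {"translation": [0, 0, -2], "twist": 0}, {"translation": [0, 0, 0], "twist": 0}, {"translation": [0, 0, 0], "twist": 0}]}}

```text
time: 21.45
ee_pos: [0.5141, 0.1487, 0.0435]
eef_rot: [0.707, 0.012, -0.012, -0.707]
ft_force: [-0.4, 0.7, -2.6]
width: 0.0519
```

```bash
python3 -c "
from chk import *
chk('w','pics/w12.png',.041,.028,.06)
"
```

```text
t 21.45 tcp [0.5141 0.1487 0.0435] rack xy tcp 0.0487 -0.0458 dyaw -6.428367909006028e-05 F [-0.35229563  0.72661308 -2.57866369] 0.05194038096706562
```

View pics/w12.png

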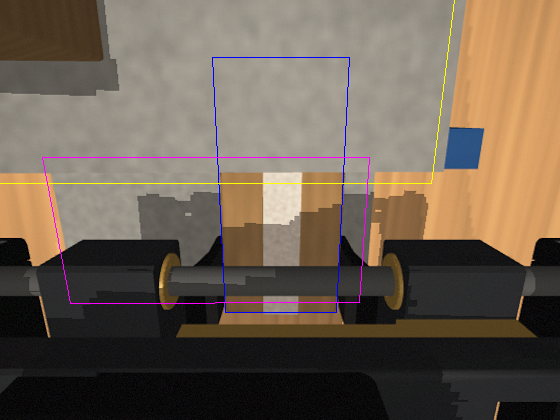

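It slid under the board with no contact force. Lowering to touchdown, with a small forward nudge.

>>> {"name": "jog_arm", "arguments": {"commands": [{"translation": [0, 0, -2], "twist": 0}, {"translation": [0, 0, -1], "twist": 0}, {"translation": [0, 0, -1], "twist": 0}, {"translation": [0, 0, 0], "twist": 0}, {"translation": [0, 0, 0], "twist": 0}]}}

```text
time: 22.0
ee_pos: [0.5141, 0.1489, 0.0395]
eef_rot: [0.707, 0.012, -0.012, -0.707]
ft_force: [1.1, 0.0, -2.5]
width: 0.0518
```

>>> {"name": "jog_arm", "arguments": {"commands": [{"translation": [0, 0, -1], "twist": 0}, {"translation": [0, 0, 0], "twist": 0}, {"translation": [0, 0, 0], "twist": 0}]}}

```text
time: 22.3
ee_pos: [0.5143, 0.149, 0.0387]
eef_rot: [-0.707, -0.012, 0.012, 0.707]
ft_force: [-0.9, -0.2, -0.5]
width: 0.0516
```

>>> {"name": "jog_arm", "arguments": {"commands": [{"translation": [0, 0, -0.5], "twist": 0}, {"translation": [0, 2, 0], "twist": 0}, {"translation": [0, 1, 0], "twist": 0}, {"translation": [0, 0, 0], "twist": 0}, {"translation": [0, 0, 0], "twist": 0}]}}

```text
time: 22.8
ee_pos: [0.5147, 0.1513, 0.0386]
eef_rot: [0.707, 0.012, -0.011, -0.707]
ft_force: [0.1, -3.9, 5.6]
width: 0.0515
```

>>> {"name": "jog_arm", "arguments": {"commands": [{"translation": [0, 0, 0], "twist": 0}, {"translation": [0, 0, 0], "twist": 0}, {"translation": [0, 0, 0], "twist": 0}, {"translation": [0, 0, 0], "twist": 0}, {"translation": [0, 0, 0], "twist": 0}, {"translation": [0, 0, 0], "twist": 0}], "grip": 0}}

```text
time: 23.4
ee_pos: [0.5141, 0.1519, 0.038]
eef_rot: [-0.707, -0.012, 0.012, 0.707]
ft_force: [0.2, -0.2, 0.7]
width: 0.0852
```

>>> {"name": "jog_arm", "arguments": {"commands": [{"translation": [0, -5, 1], "twist": 0}, {"translation": [0, -15, 5], "twist": 0}, {"translation": [0, -15, 15], "twist": 0}, {"translation": [0, -15, 25], "twist": 0}, {"translation": [0, -15, 30], "twist": 0}, {"translation": [0, -20, 30], "twist": 0}, {"translation": [0, -25, 30], "twist": 0}, {"translation": [0, -15, 30], "twist": 0}, {"translation": [0, 0, 20], "twist": 0}, {"translation": [0, 0, 0], "twist": 0}, {"translation": [0, 0, 0], "twist": 0}]}}

```text
time: 24.5
ee_pos: [0.514, 0.0267, 0.2239]
eef_rot: [0.707, 0.012, -0.011, -0.707]
ft_force: [0.2, 0.2, -1.2]
width: 0.0874
```

```bash
python3 -c "
from chk import *
chk('w','pics/w13.png',0,0,0)
"
```

```text
t 24.5 tcp [0.514  0.0267 0.2239] rack xy tcp -0.0733 -0.0417 dyaw -3.557431733347549e-05 F [ 0.16082214  0.20564942 -1.18366351] 0.08736356221532188
```

View pics/w13.png

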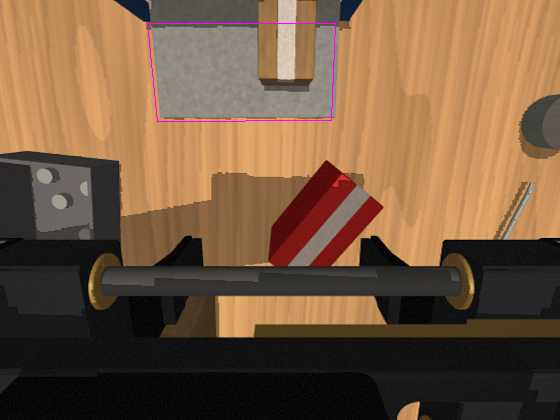

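>>> {"name": "jog_arm", "arguments": {"commands": [{"translation": [0, 0, 30], "twist": 0}, {"translation": [2, -25, 30], "twist": 0}, {"translation": [4, -25, 30], "twist": 0}, {"translation": [4, -25, 0], "twist": 0}, {"translation": [4, -25, 0], "twist": 0}, {"translation": [4, -25, 0], "twist": 0}, {"translation": [4, -25, 0], "twist": 0}, {"translation": [4, -25, 0], "twist": 0}, {"translation": [4, -25, 0], "twist": 0}, {"translation": [4, -25, 0], "twist": 0}, {"translation": [0, -15, 0], "twist": 0}, {"translation": [0, 0, 0], "twist": 0}, {"translation": [0, 0, 0], "twist": 0}]}}

```text
time: 25.85
ee_pos: [0.5481, -0.2119, 0.3136]
eef_rot: [-0.707, -0.012, 0.012, 0.707]
ft_force: [0.4, 1.4, 0.1]
width: 0.0866
```

```bash
python3 - <<'E'
from chk import *
import pickle
d={}
for n in("side","top"):
  c=camera(n); d[n]=c; im=c["img"][:,:,::-1]; cv2.imwrite(f"pics/{n}14.png",im)
  cr=im[50:200,150:300] if n=="side" else im[155:295,85:245]
  cv2.imwrite(f"pics/{n}14c.png",cv2.resize(cr,None,fx=4,fy=4,interpolation=cv2.INTER_CUBIC))
pickle.dump(d,open("c14.pkl","wb"))
E
```

```text
(no output)
```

View pics/side14c.png

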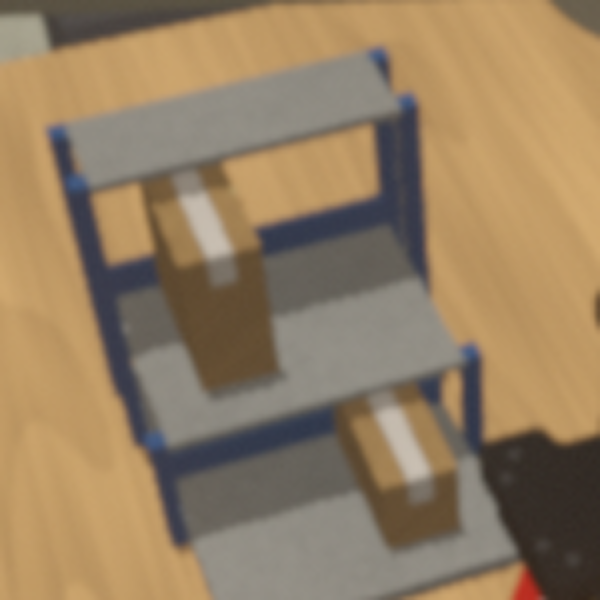

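View pics/top14c.png

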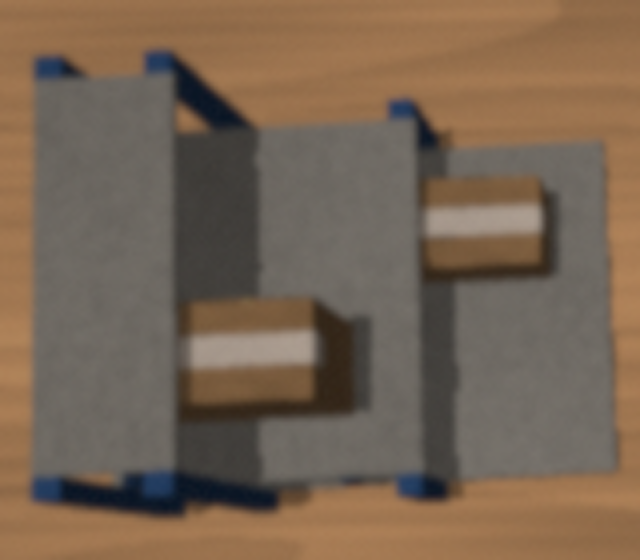

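View pics/top14.png

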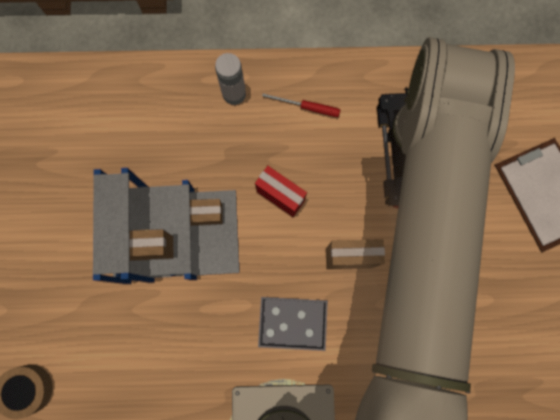

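```bash
python3 - <<'E'
from h import *; import pickle
d=pickle.load(open("c14.pkl","rb"))
def back(c,u,z,rack=(.4699,.0986,1.6037)):
  T=np.array(c['cam_to_world']); r=T[:3,:3]@[(u[0]-c['cx'])/c['fx'],(u[1]-c['cy'])/c['fy'],1]
  p=(T[:3,3]+r*(z-T[2,3])/r[2])[:2]-rack[:2]; a=rack[2]
  return np.array([p@[np.cos(a),np.sin(a)],p@[-np.sin(a),np.cos(a)]])
t=lambda p:np.array(p)/4+[85,155]; s=lambda p:np.array(p)/4+[150,50]
for n,c,pts in(("low top",'top',[t((543,178)),t((545,268)),.072]),("up top",'top',[t((315,297)),t((317,402)),.199]),
 ("low side",'side',[s((458,462)),s((385,498)),.072]),("up side",'side',[s((260,235)),s((180,268)),.199]),
 ("low bot side",'side',[s((460,528)),s((395,550)),.012]),("up bot side",'side',[s((277,377)),s((208,393)),.094]),
 ("deck2 edge side",'side',[s((470,360)),s((160,448)),.094]),("roof edge side",'side',[s((400,115)),s((88,187)),.222]),("deck2 edge top",'top',[t((418,122)),t((420,478)),.094])):
  print(n,*[back(d[c],p,pts[2]).round(4) for p in pts[:2]])
T=t
E
```

```text
low top [ 0.0308 -0.0678] [ 0.0313 -0.0154]
up top [0.1352 0.0137] [0.1349 0.0671]
low side [ 0.0368 -0.0733] [ 0.0253 -0.0201]
up side [0.1446 0.0093] [0.1338 0.0621]
low bot side [ 0.0345 -0.0716] [ 0.0328 -0.0254]
up bot side [0.1325 0.0147] [0.1354 0.0601]
deck2 edge side [ 0.0994 -0.1062] [0.0994 0.1013]
roof edge side [ 0.1943 -0.0998] [0.1996 0.0977]
deck2 edge top [ 0.0982 -0.0993] [0.1014 0.1012]
```

```bash
python3 -c "
from bench import *
s=read_state(); print(s['time'],s['ft_force'],abs(s['joint_vel']).max()); print(close_job())"
```

```text
25.95 [-0.18179138  0.89713319  0.46908935] 0.00425866527875068
the job is handed in; nothing more can be done
None
```

I put both cartons away and handed the job in at 25.95 s; the close reports no verdict. The low carton is on the lower tier and the middle-height one is on the upper tier. The tallest carton and both red look-alikes were not touched.

Last checks, taken from the top and side pictures after the arm had backed away:

| Carton | Estimated gap to stop strip (limit 18 mm) | Offset from rack centre line (limit 70 mm) | Attitude |
|---|---|---|---|
| Low | about 5–9 mm | about 45 mm | upright and square by eye |
| Middle | about 5 mm | about 40 mm | upright and square by eye |

- **Tallest carton:** it appears at the same pixels as at the start in the top view, (358,253).
- **Robot:** it was still, clear of everything, with about 1 N on the wrist.

**Disagreements:** the wrist camera put the rack's front 3–4 mm deeper than the top camera did. The side view's corners on the cartons' top edges scattered by about 5 mm. Neither comes near the limits. The cartons were set down close to the strips, but I never felt or saw either one actually touch.

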